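Turn the strip-down row round for assembly

ROBOT

A 6-joint arm with a two-finger parallel gripper is mounted at the origin on a cart in front of the work surface, level with it; the furniture and walls round the work are solid. World frame = base frame: x ahead of the robot, y to its left, z up, the work surface at z = 0. Lengths are in m, angles in rad, forces in N, time in s.
With the tool pointing down it reaches from about 0.375 to 0.925 m from the base axis. Payload 5.7 kg.
Tool frame: the origin (TCP) lies on the centre line of the jaws, within the pads' length; the fingertips stand 25 mm ahead of it and the grasp point (between the pads) lies 6 mm ahead of it (tip_extent is the distance from the TCP to the fingertips, in m); z points along the fingers, y is the line along which they close (so a half turn about z gives the same grasp; the last joint's range is limited). The gripper opens to 88 mm and grips with 3 to 60 N. Pads are 20 mm wide; open, the fingers measure 115 mm over their backs; the gripper's body (75 mm by 178 mm) begins 61 mm behind the grasp point.
Start: joints at [-1.447, 0.359, 1.51, -0, 1.272, -0.115], TCP at [0.142, -0.583, 0.248] pointing down, gripper open.
Joint ranges: [-2.97, 2.97], [-1.01, 2.36], [0.21, 2.38], [-0.96, 4.11], [0.2, 2.71], [-2.98, 2.98]. Speed limits (rad/s): [2.39, 2.39, 3.14, 3.14, 3.14, 3.14].

INTERFACE

Orientations are given as a unit quaternion [w, x, y, z].
In Python, from rig import sense, read_camera, camera_params, hand_in, regions_of, tip_extent gives the robot as it stands.
- The arm moves only by the shell command python3 -m creep 'ROWS' [FORCE]. ROWS is JSON, a list of rows, each an object of numbers: "dx", "dy", "dz": the shift along the tool's x, y, z in m; "rx", "ry", "rz": the turn, a rotation vector about the tool's x, y, z in rad; "claw": the finger opening in m, from 0 to 0.0878. In form: [{"dx": .., "dy": .., "dz": .., "rx": .., "ry": .., "rz": .., "claw": ..}, ...]. A call has 1 to 20 rows; each row shifts and turns the commanded pose from where the row before left it, along the tool's axes as they then stand; what a row does not reach is not made up. A row lasts 1/10 s, in which the tool goes at most 50 mm and 8.59 degrees, less where a joint would pass 70% of its speed; a pose out of reach is approached as far as the arm can. A call with a gripper value outside its range is refused whole. The fingers move at their own pace and stop on an object; FORCE is the grip in N (left out, the last holds). Time passes only in rows, so rows that do not move let the fingers close. It gives the time, the measured TCP pose, the force, the opening and the grip force at its end, in the units of the state.
- sense(): the state, without advancing time (a new reading comes with each control period).
- read_camera(name): name is "scene" or "top"; returns the picture (400x640x3 uint8, blue, green, red); there is no depth.
- camera_params(name): a dict with "vfov" (degrees; the focal length in pixels is half the picture's height over the tangent of half this angle, whatever the lens; pixels are square), "cx", "cy" (the principal point, pixels), "R" (3x3) and "t" (3): a world point X has camera coordinates R X + t. Camera axes: x right, y down, z forward; pixel columns grow to the right and rows downward; lengths in m; the calibration is good to about 2 mm. A picture is of the moment at which its call begins. camera_params takes no time and is no camera call.
- hand_in(): hands the job in; it is judged then, once.
Trained networks look in the newest picture that a camera, given by its name, has taken for a name from the list of things; names that differ only in an ending like _2 or _b are one class to them, and where a whole thing is asked for, a point or a joint stands for the part that bears it (a point fixed in the world has none). Each returns a list of dicts, best first, with "confidence" (0 to 1); they miss things now and then, are a little off and sometimes report something else, mostly with a low value. They report only what shows in the picture. A call takes as long as a camera call. They do not tell look-alikes from the thing itself.
- regions_of(label, camera): "region" (400x640 bool, what is visible of it) and "bbox" ([left, top, right, bottom] in pixels, round what is visible of it).
The state is a dict: "t": time; "joint_pos": joint angles; "joint_vel": joint speeds; "joint_efforts": joint torques, N m; "ee_pos": TCP position; "orientation": TCP orientation; "force": force on the tool from outside, world axes, zero at the start; "wrist_torque": the same for the moment, N m; "gripper_width": finger opening in m; "grasp_force": force on a finger pad.
Only numpy, scipy, OpenCV 4.12 (cv2) and the standard library are available. Lean on these libraries where they do the work, as an engineer would, in place of code of your own. Each camera call takes 0.05 s, during which the arm holds its last target. There are 200 camera calls.

TASK

The four clutch parts lie on the wooden strip-down rack in the order in which they came off. Move them to the grey metal assembly rack in the reverse order, so that the part now in the leftmost bay (seen from the robot) ends in the rightmost bay there, the second from the left in the second from the right, and so on. Set each part down gently, without dropping it, in the middle of its own black mat, resting the same way up as it lies now, and let go of it.

Things in the scene. Friction and masses are not known exactly. Their poses are not given: they have to be found in the camera images.
- strip_rack: Strip-down rack: fixed brown wooden board, dark wooden edges, 109 mm deep (x), 444 long (y), 12 thick; end cheeks 22 high, inner faces 216 mm from the middle. Four bays in a row, centres at x = 0, y = +147, +49, -49, -147 mm, each with a coloured mat and a part. Origin: centre of underside, on the bench; x away from the robot, y to its left, within 4 degrees. May stand before or behind the other rack.
- build_rack: Assembly rack: the same fixed board and cheeks in grey-painted metal with blue edges, empty at the start. Four bays in a row, centres at x = 0, y = +147, +49, -49, -147 mm, each with a black rubber mat 84x84 mm whose top is 14 mm above the bench. Origin: centre of the underside, on the bench; x points away from the robot, y to its left, within 4 degrees.
- red_mat: Red square mat, 84x84x2 mm, fixed in one bay of the wooden rack; which bay varies from start to start. The release bearing always starts on it. Origin: centre of the underside, 12 mm above the bench (top at 14 mm); x and y parallel to those of the wooden rack.
- yellow_mat: Yellow square mat, 84x84x2 mm, fixed in one bay of the wooden rack; which bay varies from start to start. The small ball bearing always starts on it. Origin: centre of the underside, 12 mm above the bench (top at 14 mm); x and y parallel to those of the wooden rack.
- green_mat: Green square mat, 84x84x2 mm, fixed in one bay of the wooden rack; which bay varies from start to start. The blue spring always starts on it. Origin: centre of the underside, 12 mm above the bench (top at 14 mm); x and y parallel to those of the wooden rack.
- blue_mat: Blue square mat, 84x84x2 mm, fixed in one bay of the wooden rack; which bay varies from start to start. The dark hex bolt always starts on it. Origin: centre of the underside, 12 mm above the bench (top at 14 mm); x and y parallel to those of the wooden rack.
- release_bearing: Clutch release bearing, loose, about 0.38 kg, on its ring (66 mm diameter, 16 high); above it a dark sleeve, 48 mm diameter, 16 to 42 mm high, with two flat ears (14 wide, 20 to 28 mm high) reaching 51 mm out along +y and -y, at the start roughly towards and away from the robot. Grip the sleeve across x. Origin: centre of the underside, z up.
- bearing_b: Small bright ball bearing, loose, 0.12 kg, lying flat: 52 mm outside diameter, 15 mm high. Origin at the centre of the underside, z up.
- spring_a: Bright blue coil spring, loose, 0.03 kg, lying down: 26 mm wide (x), 49 mm long (y, its coil axis), 26 mm high; it does not roll. Origin at the middle of the underside, z up. Its length lies roughly across the rack at the start.
- bolt_c: Dark hex bolt, loose, 0.12 kg, lying down: 22 mm wide over the head (x), 69 mm long (y), 26 mm high over the head; it does not roll and grips as a 22 mm wide bar along its whole length. Origin at the middle of its length on the underside, z up. Its length lies roughly across the rack at the start.
There are look-alikes about, which are no part of the job. What is shaped like the bolt_c but orange is not meant.

How it is judged:
At the end, for the whole second after the job is handed in: All four parts rest on the assembly rack in the reverse order (a part's starting bay is that of its coloured mat), each within 15 mm of its bay's centre along the rack's x and y, underside within 4 mm of the mat's top, upright within 0.12 rad, released and at rest (((y of red_mat in the frame of strip_rack between 0.127 and 0.167 m and y of release_bearing in the frame of build_rack between -0.162 and -0.132 m) or (y of red_mat in the frame of strip_rack between 0.029 and 0.069 m and y of release_bearing in the frame of build_rack between -0.064 and -0.034 m) or (y of red_mat in the frame of strip_rack between -0.069 and -0.029 m and y of release_bearing in the frame of build_rack between 0.034 and 0.064 m) or (y of red_mat in the frame of strip_rack between -0.167 and -0.127 m and y of release_bearing in the frame of build_rack between 0.132 and 0.162 m)) and x of release_bearing in the frame of build_rack between -0.015 and 0.015 m and z of release_bearing in the frame of build_rack between 0.01 and 0.018 m and angle between each of release_bearing, bearing_b, spring_a, bolt_c's own z axis and vertical below 0.12 rad and linear speed of each of release_bearing, bearing_b, spring_a, bolt_c below 0.02 m/s and angular speed of each of release_bearing, bearing_b, spring_a, bolt_c below 0.2 rad/s and contact force between each of release_bearing, bearing_b, spring_a, bolt_c and the fingers below 0.05 N and ((y of yellow_mat in the frame of strip_rack between 0.127 and 0.167 m and y of bearing_b in the frame of build_rack between -0.162 and -0.132 m) or (y of yellow_mat in the frame of strip_rack between 0.029 and 0.069 m and y of bearing_b in the frame of build_rack between -0.064 and -0.034 m) or (y of yellow_mat in the frame of strip_rack between -0.069 and -0.029 m and y of bearing_b in the frame of build_rack between 0.034 and 0.064 m) or (y of yellow_mat in the frame of strip_rack between -0.167 and -0.127 m and y of bearing_b in the frame of build_rack between 0.132 and 0.162 m)) and x of bearing_b in the frame of build_rack between -0.015 and 0.015 m and z of bearing_b in the frame of build_rack between 0.01 and 0.018 m and ((y of green_mat in the frame of strip_rack between 0.127 and 0.167 m and y of spring_a in the frame of build_rack between -0.162 and -0.132 m) or (y of green_mat in the frame of strip_rack between 0.029 and 0.069 m and y of spring_a in the frame of build_rack between -0.064 and -0.034 m) or (y of green_mat in the frame of strip_rack between -0.069 and -0.029 m and y of spring_a in the frame of build_rack between 0.034 and 0.064 m) or (y of green_mat in the frame of strip_rack between -0.167 and -0.127 m and y of spring_a in the frame of build_rack between 0.132 and 0.162 m)) and x of spring_a in the frame of build_rack between -0.015 and 0.015 m and z of spring_a in the frame of build_rack between 0.01 and 0.018 m and ((y of blue_mat in the frame of strip_rack between 0.127 and 0.167 m and y of bolt_c in the frame of build_rack between -0.162 and -0.132 m) or (y of blue_mat in the frame of strip_rack between 0.029 and 0.069 m and y of bolt_c in the frame of build_rack between -0.064 and -0.034 m) or (y of blue_mat in the frame of strip_rack between -0.069 and -0.029 m and y of bolt_c in the frame of build_rack between 0.034 and 0.064 m) or (y of blue_mat in the frame of strip_rack between -0.167 and -0.127 m and y of bolt_c in the frame of build_rack between 0.132 and 0.162 m)) and x of bolt_c in the frame of build_rack between -0.015 and 0.015 m and z of bolt_c in the frame of build_rack between 0.01 and 0.018 m); the robot touches nothing.
It fails at once if the release bearing is dropped or thrown: it moves faster than 0.7 m/s while the fingers do not touch it (a fall of about 25 mm) (linear speed of release_bearing above 0.7 m/s and contact force between release_bearing and the fingers below 0.05 N).
It fails at once if the ball bearing is dropped or thrown: it moves faster than 0.7 m/s while the fingers do not touch it (a fall of about 25 mm) (linear speed of bearing_b above 0.7 m/s and contact force between bearing_b and the fingers below 0.05 N).
It fails at once if the spring is dropped or thrown: it moves faster than 0.7 m/s while the fingers do not touch it (a fall of about 25 mm) (linear speed of spring_a above 0.7 m/s and contact force between spring_a and the fingers below 0.05 N).
It fails at once if the bolt is dropped or thrown: it moves faster than 0.7 m/s while the fingers do not touch it (a fall of about 25 mm) (linear speed of bolt_c above 0.7 m/s and contact force between bolt_c and the fingers below 0.05 N).
It also fails if it takes over 96 s, if anything falls off the work surface, if the arm or the gripper's body presses on something with over 40 N, if the wrist force passes 120 N, or if a joint passes its speed limit or range.

## Working session

There is one attempt and no reset: what is moved stays moved. The work goes in short steps, Python scripts to look and compute and a shell command to move; the robot and the scene stay as the last step left them, time stands still between calls to the robot, and variables do not carry over. Pictures are saved under pics/ and viewed, at most 14 in all, crops included, and the job is handed in when it is done.

```bash
mkdir -p pics; ls
python3 - <<'E'
from rig import *
import cv2,json
for c in("scene","top"):
    im=read_camera(c);cv2.imwrite(f"pics/{c}0.png",im)
    print(c,camera_params(c))
s=sense();print({k:s[k] for k in("t","ee_pos","orientation","gripper_width","force")})
print(tip_extent)
E
```

```text
pics
scene {'vfov': 56.72160015298771, 'cx': 325.9744634166613, 'cy': 199.26152428387712, 'R': array([[ 0.50500398, -0.86292487, -0.01821139],
       [-0.44335498, -0.24124307, -0.86327176],
       [ 0.7405453 ,  0.44402978, -0.50441075]]), 't': array([-0.28767082,  0.30135049,  0.46962629])}
top {'vfov': 50.41029727764842, 'cx': 318.49249072045455, 'cy': 196.97729994621787, 'R': array([[ 0.00715169, -0.99968594,  0.02401806],
       [-0.99772905, -0.00874226, -0.06678557],
       [ 0.06697457, -0.02348589, -0.99747823]]), 't': array([-0.02167644,  0.57855607,  0.8412111 ])}
{'t': 0.1, 'ee_pos': array([ 0.14183179, -0.58240767,  0.24691377]), 'orientation': array([-8.28620964e-04,  9.92882746e-01,  1.19093095e-01, -8.15848967e-06]), 'gripper_width': 0.08806222137624607, 'force': array([-0.09282467,  0.62764851,  0.14569027])}
0.025
```

View pics/top0.png

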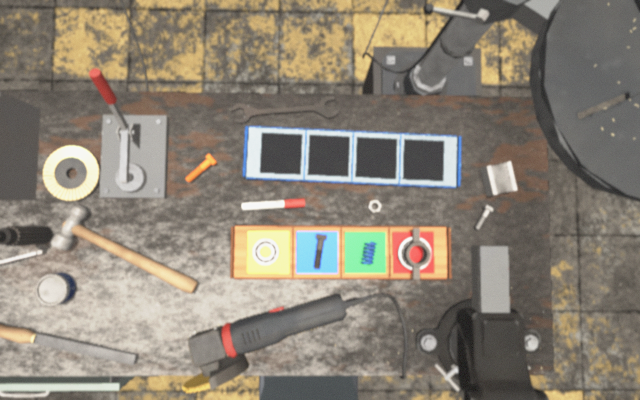

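View pics/scene0.png

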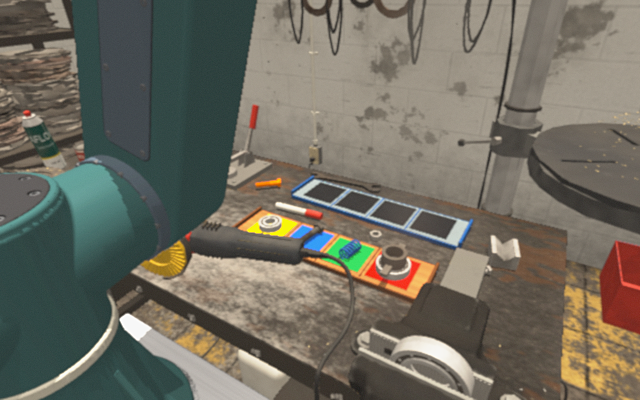

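Top view: the wooden rack is at rows 226–280, with yellow at (265,252), blue (319,252), green (367,252) and red (414,253). The grey rack lies beyond it, with mat centres at about (282,155), (330,156), (377,157) and (424,159). Look-alikes:
- **Bolt:** dark on the blue mat (319,250) is the one wanted. Orange (201,167) and the silver screw (484,216) are not.
- **Bearing:** the bright ring on yellow (265,252) is wanted. The yellow disc (71,172) and the nut (375,206) are not.
- **Spring:** only (369,253). **Release bearing:** only (415,254).

```bash
cat > h.py <<'E'
import numpy as np,cv2
from rig import *
def cam(c):
    p=camera_params(c);f=200/np.tan(np.radians(p["vfov"]/2));return p,f
def px2w(c,uv,z):
    p,f=cam(c);uv=np.atleast_2d(uv).astype(float)
    d=np.c_[(uv[:,0]-p["cx"])/f,(uv[:,1]-p["cy"])/f,np.ones(len(uv))]@p["R"]
    o=-p["R"].T@p["t"];s=(z-o[2])/d[:,2];return (o+s[:,None]*d)[:,:2]
def w2px(c,X):
    p,f=cam(c);q=np.atleast_2d(X)@p["R"].T+p["t"]
    return np.c_[p["cx"]+f*q[:,0]/q[:,2],p["cy"]+f*q[:,1]/q[:,2]]
def rect(c,m,z):
    ys,xs=np.nonzero(m);w=px2w(c,np.c_[xs,ys],z)
    return cv2.minAreaRect((w*1000).astype(np.float32)),w.mean(0)*1000
E
python3 - <<'E'
from h import *
np.set_printoptions(precision=1,suppress=True)
im=read_camera("top")
for n,z in dict(strip_rack=.012,build_rack=.012,red_mat=.014,yellow_mat=.014,green_mat=.014,blue_mat=.014,release_bearing=.035,bearing_b=.029,spring_a=.03,bolt_c=.03).items():
    for r in regions_of(n,"top")[:4]:
        if r["confidence"]<.2: continue
        q,m=rect("top",r["region"],z);print(n,round(r["confidence"],2),np.array(r["bbox"]),"c",np.array(q[0]),"sz",np.array(q[1]),round(q[2],1),"mean",m)
# black mats
b=(im.max(2)<60).astype(np.uint8);n,l,s,c=cv2.connectedComponentsWithStats(b)
for i in range(1,n):
    if 1200<s[i,4]<3500 and 120<c[i,1]<190:
        q,m=rect("top",l==i,.014);print("black",c[i],np.array(q[0]),np.array(q[1]),q[2],m)
cv2.imwrite("pics/crop1.png",cv2.resize(im[110:300,220:480],None,fx=3,fy=3,interpolation=cv2.INTER_CUBIC))
E
```

```text
strip_rack 0.67 [234.5 227.1 450.  278.7] c [468.7 -63.8] sz [107.5 448.4] 0.4 mean [468.2 -62.6]
build_rack 0.78 [243.5 127.4 461.1 188.5] c [663.9 -86.8] sz [448.5 109.7] 88.0 mean [663.8 -85.5]
build_rack 0.52 [315.6 233.2 326.9 269.5] c [469.7 -20.1] sz [20.8 70.2] 84.4 mean [472.2 -19. ]
red_mat 0.98 [392.1 229.7 433.1 273.7] c [ 469.6 -210.3] sz [82.  83.1] 89.7 mean [ 470. -208.]
yellow_mat 0.63 [248.1 231.1 289.6 274.6] c [468.2  84.7] sz [82.2 86. ] 0.3 mean [467.5  82.8]
green_mat 0.74 [344.5 231.8 385.6 274. ] c [ 469.3 -111.5] sz [82.7 83.6] 0.3 mean [ 469.6 -110.9]
green_mat 0.68 [361.2 240.7 374.9 264.9] c [ 467.8 -120.2] sz [23.3 47.7] 77.8 mean [ 467.3 -120.4]
green_mat 0.44 [297.7 230.9 334.8 275.4] c [468.8 -13.9] sz [82.4 83.1] 0.3 mean [468.5 -13.3]
release_bearing 0.93 [399.4 226.6 433.7 278.7] c [ 467.9 -210.4] sz [83.7 71.1] 39.4 mean [ 468.5 -206.7]
release_bearing 0.63 [312.8 233.3 325.8 269.5] c [471.6 -19.4] sz [20.3 69.2] 84.9 mean [474.2 -17.7]
bearing_b 0.93 [255.1 239.9 278.2 265. ] c [470.9  87.4] sz [50.5 50. ] 45.7 mean [470.7  87.5]
spring_a 0.69 [360.8 241.4 376.5 265.8] c [ 468.8 -117.2] sz [22.6 47.1] 78.6 mean [ 468.1 -117. ]
spring_a 0.23 [346.3 229.4 386.8 273. ] c [ 470.2 -110.2] sz [85.1 83.7] 0.4 mean [ 469.9 -109.7]
bolt_c 0.73 [187.5 152.6 218.2 181. ] c [631.8 217.9] sz [24.3 67.3] 45.7 mean [636.2 216.5]
bolt_c 0.47 [315.7 233.3 326.2 268.7] c [471.4 -20.5] sz [20.3 69.4] 86.3 mean [474.6 -18.5]
```

View pics/crop1.png

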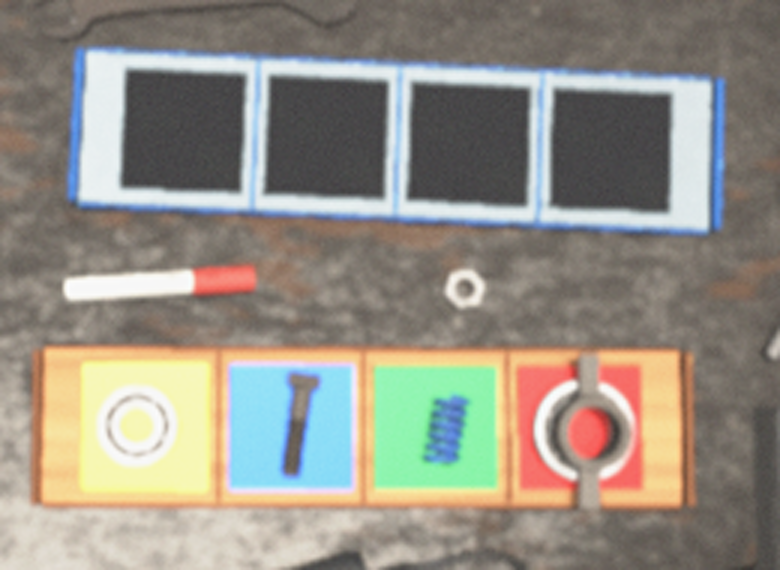

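The crop confirms the choices: bearing (133,425), dark bolt (298,425), spring (447,430) and release bearing (586,430). The rectangle sizes match the given ones. I'll check the vise height, the black mats and the finer part poses.

```bash
cat >> h.py <<'E'
def goto(x,y,z,yaw=0):
    """print rows' totals: first turn rz, then shift in turned tool axes (tool down)"""
    from scipy.spatial.transform import Rotation as R
    s=sense();q=s["orientation"];M=R.from_quat(np.r_[q[1:],q[0]]).as_matrix()
    y0=np.arctan2(M[1,0],M[0,0]);a=np.radians(yaw);d=np.array([x,y,z])-s["ee_pos"]
    print("t %.1f pos %s yaw %.1f w %.4f gf %.1f tilt z %s"%(s["t"],np.round(s["ee_pos"],4),np.degrees(y0),s["gripper_width"],s["grasp_force"],np.round(M[:,2],3)))
    print(" rz %.4f dx %.4f dy %.4f dz %.4f"%(y0-a,d[0]*np.cos(a)+d[1]*np.sin(a),d[0]*np.sin(a)-d[1]*np.cos(a),-d[2]))
E
python3 - <<'E'
from h import *
np.set_printoptions(precision=4,suppress=True)
def tri(a,b):
    P=[]
    for c in("top","scene"):
        p,f=cam(c);K=np.array([[f,0,p["cx"]],[0,f,p["cy"]],[0,0,1]]);P.append(K@np.c_[p["R"],p["t"]])
    X=cv2.triangulatePoints(P[0],P[1],np.array(a,float),np.array(b,float))[:,0];return X[:3]/X[3]
print("vise jaw far corners",tri((480,247),(457,249)),tri((508,247),(489,253)))
print("release sleeve top ctr(px 586/3+220..)",px2w("top",[(220+587/3,110+430/3)],.056),"ring",px2w("top",[(220+584/3,110+430/3)],.030))
print("ears",px2w("top",[(220+589/3,110+355/3),(220+589/3,110+505/3)],.042))
C=np.array([.6639,-.0868]);a=np.radians(-2)
for y in(147,49,-49,-147):
    w=C+np.array([-np.sin(a),np.cos(a)])*y/1000;print(y,w,w2px("top",np.r_[w,.014]))
print("black mats seen",px2w("top",[(220+c/3,110+r/3) for c,r in((184,131),(326,137),(470,145),(611,151))],.014))
goto(.35,-.35,.3,0)
E
```

```text
vise jaw far corners [ 0.483  -0.3164  0.0899] [ 0.4841 -0.3657  0.099 ]
release sleeve top ctr(px 586/3+220..) [[ 0.4687 -0.2049]] ring [[ 0.467  -0.2095]]
ears [[ 0.5169 -0.2102]
 [ 0.4192 -0.2094]]
147 [0.669  0.0601] [[281.0844 152.8495]]
49 [ 0.6656 -0.0378] [[328.8332 155.0326]]
-49 [ 0.6622 -0.1358] [[376.356  157.2054]]
-147 [ 0.6588 -0.2337] [[423.6542 159.3679]]
black mats seen [[ 0.6673  0.0596]
 [ 0.6643 -0.0375]
 [ 0.6599 -0.1364]
 [ 0.6568 -0.2337]]
t 0.7 pos [ 0.1419 -0.583   0.2476] yaw 13.7 w 0.0875 gf 0.0 tilt z [-0.  0. -1.]
 rz 0.2388 dx 0.2081 dy -0.2330 dz -0.0524
```

```bash
python3 -m creep '[{"rz":0.109,"dz":-0.02,"claw":0.06},{"rz":0.109,"dz":-0.02,"claw":0.06},{"rz":0.108,"dz":-0.01,"claw":0.06},{"dx":0.0174,"dy":-0.0369},{"dx":0.0174,"dy":-0.0369},{"dx":0.0174,"dy":-0.0369},{"dx":0.0174,"dy":-0.0369},{"dx":0.0174,"dy":-0.0369},{"dx":0.0174,"dy":-0.0369},{"dx":0.0174,"dy":-0.0369},{"dx":0.0174,"dy":-0.0369},{"dx":0.0174,"dy":-0.0369},{"dx":0.0174,"dy":-0.0369},{"dx":0.0174,"dy":-0.0369},{"dx":0.0174,"dy":-0.0369},{"dx":0.0174,"dy":-0.0369},{"dx":0.0174,"dy":-0.0369},{"dx":0.0174,"dy":-0.0369},{"dx":0.0174,"dy":-0.0369}]' 20; python3 -c "
from h import *
goto(.4705,-.0195,.042,-5)"
```

```text
t 0.7 pos [ 0.1419 -0.583   0.2476] yaw 13.7 w 0.0875 gf 0.0 tilt z [-0.  0. -1.]
 rz 0.3261 dx 0.2782 dy -0.5900 dz 0.2056invalid input at $[0]: expected keys dx, dy, dz, rx, ry, rz, claw
```

```bash
python3 -m creep '[{"dx":0,"dy":0,"dz":-0.02,"rx":0,"ry":0,"rz":0.109,"claw":0.06},{"dx":0,"dy":0,"dz":-0.02,"rx":0,"ry":0,"rz":0.109,"claw":0.06},{"dx":0,"dy":0,"dz":-0.01,"rx":0,"ry":0,"rz":0.108,"claw":0.06},{"dx":0.0198,"dy":-0.0421,"dz":0,"rx":0,"ry":0,"rz":0,"claw":0.06},{"dx":0.0198,"dy":-0.0421,"dz":0,"rx":0,"ry":0,"rz":0,"claw":0.06},{"dx":0.0198,"dy":-0.0421,"dz":0,"rx":0,"ry":0,"rz":0,"claw":0.06},{"dx":0.0198,"dy":-0.0421,"dz":0,"rx":0,"ry":0,"rz":0,"claw":0.06},{"dx":0.0198,"dy":-0.0421,"dz":0,"rx":0,"ry":0,"rz":0,"claw":0.06},{"dx":0.0198,"dy":-0.0421,"dz":0,"rx":0,"ry":0,"rz":0,"claw":0.06},{"dx":0.0198,"dy":-0.0421,"dz":0,"rx":0,"ry":0,"rz":0,"claw":0.06},{"dx":0.0198,"dy":-0.0421,"dz":0,"rx":0,"ry":0,"rz":0,"claw":0.06},{"dx":0.0198,"dy":-0.0421,"dz":0.02,"rx":0,"ry":0,"rz":0,"claw":0.06},{"dx":0.0198,"dy":-0.0421,"dz":0.02,"rx":0,"ry":0,"rz":0,"claw":0.06},{"dx":0.0198,"dy":-0.0421,"dz":0.02,"rx":0,"ry":0,"rz":0,"claw":0.06},{"dx":0.0198,"dy":-0.0421,"dz":0.02,"rx":0,"ry":0,"rz":0,"claw":0.06},{"dx":0.0198,"dy":-0.0421,"dz":0.02,"rx":0,"ry":0,"rz":0,"claw":0.06},{"dx":0.0198,"dy":-0.0421,"dz":0.02,"rx":0,"ry":0,"rz":0,"claw":0.06},{"dx":0,"dy":0,"dz":0.03,"rx":0,"ry":0,"rz":0,"claw":0.06},{"dx":0,"dy":0,"dz":0,"rx":0,"ry":0,"rz":0,"claw":0.06}]' 20; python3 -c "
from h import *
goto(.4705,-.0195,.042,-5)"
```

```text
t: 2.55
ee_pos: [0.4655, -0.0212, 0.1465]
orientation: [-0.0, 0.999, -0.042, -0.003]
force: [-1.2, 1.1, -0.0]
gripper_width: 0.06
grasp_force: 0.0
t 2.5 pos [ 0.4655 -0.0212  0.1465] yaw -4.8 w 0.0600 gf 0.0 tilt z [-0.006  0.001 -1.   ]
 rz 0.0032 dx 0.0048 dy -0.0021 dz 0.1045
```

```bash
python3 -m creep '[{"dx":0.004,"dy":-0.002,"dz":0.034,"rx":0,"ry":0,"rz":0,"claw":0.06},{"dx":0,"dy":0,"dz":0.034,"rx":0,"ry":0,"rz":0,"claw":0.06},{"dx":0,"dy":0,"dz":0.025,"rx":0,"ry":0,"rz":0,"claw":0.06},{"dx":0,"dy":0,"dz":0.01,"rx":0,"ry":0,"rz":0,"claw":0.06},{"dx":0,"dy":0,"dz":0,"rx":0,"ry":0,"rz":0,"claw":0.06},{"dx":0,"dy":0,"dz":0,"rx":0,"ry":0,"rz":0,"claw":0.06}]' 20
python3 - <<'E'
from h import *
goto(.4705,-.0195,.042,-5)
im=read_camera("scene");a=cv2.resize(im[190:310,230:480],None,fx=3,fy=3)
cv2.imwrite("pics/a1.png",a)
E
```

```text
t: 3.15
ee_pos: [0.4726, -0.0219, 0.0473]
orientation: [0.0, 0.999, -0.044, 0.001]
force: [0.7, -0.1, 0.1]
gripper_width: 0.06
grasp_force: 0.0
t 3.1 pos [ 0.4726 -0.0219  0.0473] yaw -5.0 w 0.0600 gf 0.0 tilt z [ 0.001 -0.    -1.   ]
 rz -0.0008 dx -0.0023 dy -0.0023 dz 0.0053
```

View pics/a1.png

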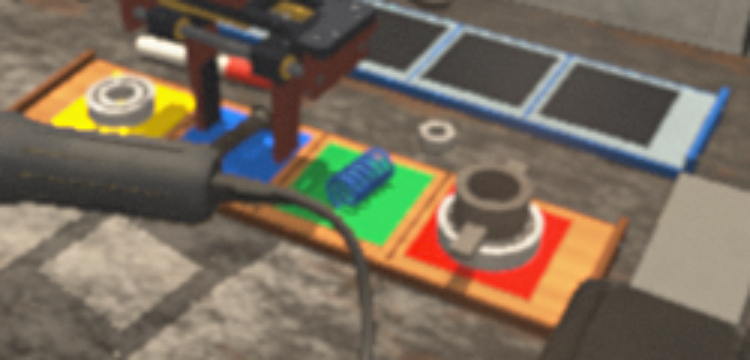

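The fingers at (205,90) and (287,125) straddle the bolt, whose head shows at (262,112). I'll go 5 mm lower and grip.

```bash
python3 -m creep '[{"dx":-0.002,"dy":-0.001,"dz":0.005,"rx":0,"ry":0,"rz":0,"claw":0.06},{"dx":0,"dy":0,"dz":0,"rx":0,"ry":0,"rz":0,"claw":0.04},{"dx":0,"dy":0,"dz":0,"rx":0,"ry":0,"rz":0,"claw":0.02},{"dx":0,"dy":0,"dz":0,"rx":0,"ry":0,"rz":0,"claw":0.01},{"dx":0,"dy":0,"dz":0,"rx":0,"ry":0,"rz":0,"claw":0.01},{"dx":0,"dy":0,"dz":0,"rx":0,"ry":0,"rz":0,"claw":0.01},{"dx":0,"dy":0,"dz":0,"rx":0,"ry":0,"rz":0,"claw":0.01},{"dx":0,"dy":0,"dz":0,"rx":0,"ry":0,"rz":0,"claw":0.01}]' 20;python3 -c "
from h import *
goto(.661,-.136,.042,-5)"
```

```text
t: 4.0
ee_pos: [0.4699, -0.02, 0.0413]
orientation: [-0.0, 0.999, -0.044, 0.0]
force: [0.2, 1.9, 2.3]
gripper_width: 0.0224
grasp_force: 19.9
t 4.0 pos [ 0.4699 -0.02    0.0413] yaw -5.0 w 0.0224 gf 19.9 tilt z [ 0.  0. -1.]
 rz 0.0000 dx 0.2005 dy 0.0989 dz -0.0007
```

```bash
python3 -m creep '[{"dx":0,"dy":0,"dz":-0.01,"rx":0,"ry":0,"rz":0,"claw":0.01},{"dx":0,"dy":0,"dz":-0.03,"rx":0,"ry":0,"rz":0,"claw":0.01},{"dx":0,"dy":0,"dz":-0.03,"rx":0,"ry":0,"rz":0,"claw":0.01},{"dx":0.025,"dy":0.0125,"dz":0,"rx":0,"ry":0,"rz":0,"claw":0.01},{"dx":0.025,"dy":0.0125,"dz":0,"rx":0,"ry":0,"rz":0,"claw":0.01},{"dx":0.025,"dy":0.0125,"dz":0,"rx":0,"ry":0,"rz":0,"claw":0.01},{"dx":0.025,"dy":0.0125,"dz":0,"rx":0,"ry":0,"rz":0,"claw":0.01},{"dx":0.025,"dy":0.0125,"dz":0,"rx":0,"ry":0,"rz":0,"claw":0.01},{"dx":0.025,"dy":0.0125,"dz":0,"rx":0,"ry":0,"rz":0,"claw":0.01},{"dx":0.025,"dy":0.0125,"dz":0,"rx":0,"ry":0,"rz":0,"claw":0.01},{"dx":0.025,"dy":0.0115,"dz":0,"rx":0,"ry":0,"rz":0,"claw":0.01},{"dx":0,"dy":0,"dz":0,"rx":0,"ry":0,"rz":0,"claw":0.01},{"dx":0,"dy":0,"dz":0.02,"rx":0,"ry":0,"rz":0,"claw":0.01},{"dx":0,"dy":0,"dz":0.02,"rx":0,"ry":0,"rz":0,"claw":0.01},{"dx":0,"dy":0,"dz":0.01,"rx":0,"ry":0,"rz":0,"claw":0.01},{"dx":0,"dy":0,"dz":0,"rx":0,"ry":0,"rz":0,"claw":0.01},{"dx":0,"dy":0,"dz":0,"rx":0,"ry":0,"rz":0,"claw":0.01}]' 20;python3 -c "
from h import *
goto(.661,-.136,.0425,-5)"
```

```text
t: 5.7
ee_pos: [0.6603, -0.136, 0.0616]
orientation: [-0.0, 0.999, -0.044, -0.0]
force: [0.5, 0.1, -0.8]
gripper_width: 0.0223
grasp_force: 19.9
t 5.7 pos [ 0.6603 -0.136   0.0616] yaw -5.0 w 0.0223 gf 19.9 tilt z [-0.  0. -1.]
 rz 0.0002 dx 0.0007 dy -0.0001 dz 0.0191
```

```bash
python3 -m creep '[{"dx":0,"dy":0,"dz":0.009,"rx":0,"ry":0,"rz":0,"claw":0.01},{"dx":0,"dy":0,"dz":0.006,"rx":0,"ry":0,"rz":0,"claw":0.01},{"dx":0,"dy":0,"dz":0.003,"rx":0,"ry":0,"rz":0,"claw":0.01},{"dx":0,"dy":0,"dz":0.0015,"rx":0,"ry":0,"rz":0,"claw":0.01},{"dx":0,"dy":0,"dz":0,"rx":0,"ry":0,"rz":0,"claw":0.01},{"dx":0,"dy":0,"dz":0,"rx":0,"ry":0,"rz":0,"claw":0.01},{"dx":0,"dy":0,"dz":0,"rx":0,"ry":0,"rz":0,"claw":0.026},{"dx":0,"dy":0,"dz":0,"rx":0,"ry":0,"rz":0,"claw":0.05},{"dx":0,"dy":0,"dz":0,"rx":0,"ry":0,"rz":0,"claw":0.05},{"dx":0,"dy":0,"dz":-0.02,"rx":0,"ry":0,"rz":0,"claw":0.05},{"dx":0,"dy":0,"dz":-0.04,"rx":0,"ry":0,"rz":0,"claw":0.05},{"dx":0,"dy":0,"dz":-0.04,"rx":0,"ry":0,"rz":0,"claw":0.05},{"dx":0,"dy":0,"dz":0,"rx":0,"ry":0,"rz":0,"claw":0.05}]' 20;python3 -c "
from h import *
goto(.4685,-.118,.042,-11.5)"
```

```text
t: 7.0
ee_pos: [0.6646, -0.1374, 0.1481]
orientation: [0.001, 0.999, -0.044, 0.005]
force: [0.7, -0.2, 0.9]
gripper_width: 0.0498
grasp_force: 0.0
t 7.0 pos [ 0.6646 -0.1374  0.1481] yaw -5.0 w 0.0498 gf 0.0 tilt z [ 0.011 -0.003 -1.   ]
 rz 0.1136 dx -0.1960 dy 0.0201 dz 0.1061
```

```bash
python3 -m creep '[{"dx":0,"dy":0,"dz":0,"rx":0,"ry":0,"rz":0.1136,"claw":0.06},{"dx":-0.028,"dy":0.003,"dz":0,"rx":0,"ry":0,"rz":0,"claw":0.06},{"dx":-0.028,"dy":0.003,"dz":0,"rx":0,"ry":0,"rz":0,"claw":0.06},{"dx":-0.028,"dy":0.003,"dz":0,"rx":0,"ry":0,"rz":0,"claw":0.06},{"dx":-0.028,"dy":0.003,"dz":0,"rx":0,"ry":0,"rz":0,"claw":0.06},{"dx":-0.028,"dy":0.003,"dz":0,"rx":0,"ry":0,"rz":0,"claw":0.06},{"dx":-0.028,"dy":0.003,"dz":0,"rx":0,"ry":0,"rz":0,"claw":0.06},{"dx":-0.028,"dy":0.002,"dz":0,"rx":0,"ry":0,"rz":0,"claw":0.06},{"dx":0,"dy":0,"dz":0.02,"rx":0,"ry":0,"rz":0,"claw":0.06},{"dx":0,"dy":0,"dz":0.02,"rx":0,"ry":0,"rz":0,"claw":0.06},{"dx":0,"dy":0,"dz":0.01,"rx":0,"ry":0,"rz":0,"claw":0.06},{"dx":0,"dy":0,"dz":0,"rx":0,"ry":0,"rz":0,"claw":0.06},{"dx":0,"dy":0,"dz":0,"rx":0,"ry":0,"rz":0,"claw":0.06}]' 20;python3 -c "
from h import *
goto(.4685,-.118,.042,-11.5)"
```

```text
t: 8.3
ee_pos: [0.4646, -0.1167, 0.0917]
orientation: [-0.0, 0.995, -0.1, -0.0]
force: [0.3, -0.5, -0.5]
gripper_width: 0.0601
grasp_force: 0.0
t 8.3 pos [ 0.4646 -0.1167  0.0917] yaw -11.5 w 0.0601 gf 0.0 tilt z [-0.  0. -1.]
 rz -0.0000 dx 0.0041 dy 0.0005 dz 0.0497
```

```bash
python3 -m creep '[{"dx":0.004,"dy":0.0005,"dz":0.02,"rx":0,"ry":0,"rz":0,"claw":0.06},{"dx":0,"dy":0,"dz":0.018,"rx":0,"ry":0,"rz":0,"claw":0.06},{"dx":0,"dy":0,"dz":0.009,"rx":0,"ry":0,"rz":0,"claw":0.06},{"dx":0,"dy":0,"dz":0.003,"rx":0,"ry":0,"rz":0,"claw":0.06},{"dx":0,"dy":0,"dz":0,"rx":0,"ry":0,"rz":0,"claw":0.06},{"dx":0,"dy":0,"dz":0,"rx":0,"ry":0,"rz":0,"claw":0.04},{"dx":0,"dy":0,"dz":0,"rx":0,"ry":0,"rz":0,"claw":0.03},{"dx":0,"dy":0,"dz":0,"rx":0,"ry":0,"rz":0,"claw":0.015},{"dx":0,"dy":0,"dz":0,"rx":0,"ry":0,"rz":0,"claw":0.015},{"dx":0,"dy":0,"dz":0,"rx":0,"ry":0,"rz":0,"claw":0.015},{"dx":0,"dy":0,"dz":0,"rx":0,"ry":0,"rz":0,"claw":0.015},{"dx":0,"dy":0,"dz":0,"rx":0,"ry":0,"rz":0,"claw":0.015}]' 10;python3 -c "
from h import *
goto(.665,-.0378,.042,-11.5)"
```

```text
t: 9.5
ee_pos: [0.4684, -0.118, 0.0419]
orientation: [-0.0, 0.995, -0.1, 0.0]
force: [-0.4, 0.9, 4.5]
gripper_width: 0.0256
grasp_force: 10.0
t 9.5 pos [ 0.4684 -0.118   0.0419] yaw -11.5 w 0.0256 gf 10.0 tilt z [ 0.  0. -1.]
 rz -0.0001 dx 0.1767 dy -0.1178 dz -0.0001
```

```bash
python3 -m creep '[{"dx":0,"dy":0,"dz":-0.01,"rx":0,"ry":0,"rz":0,"claw":0.015},{"dx":0,"dy":0,"dz":-0.03,"rx":0,"ry":0,"rz":0,"claw":0.015},{"dx":0,"dy":0,"dz":-0.03,"rx":0,"ry":0,"rz":0,"claw":0.015},{"dx":0.022,"dy":-0.0147,"dz":0,"rx":0,"ry":0,"rz":0,"claw":0.015},{"dx":0.022,"dy":-0.0147,"dz":0,"rx":0,"ry":0,"rz":0,"claw":0.015},{"dx":0.022,"dy":-0.0147,"dz":0,"rx":0,"ry":0,"rz":0,"claw":0.015},{"dx":0.022,"dy":-0.0147,"dz":0,"rx":0,"ry":0,"rz":0,"claw":0.015},{"dx":0.022,"dy":-0.0147,"dz":0,"rx":0,"ry":0,"rz":0,"claw":0.015},{"dx":0.022,"dy":-0.0147,"dz":0,"rx":0,"ry":0,"rz":0,"claw":0.015},{"dx":0.022,"dy":-0.0147,"dz":0,"rx":0,"ry":0,"rz":0,"claw":0.015},{"dx":0.022,"dy":-0.0147,"dz":0,"rx":0,"ry":0,"rz":0,"claw":0.015},{"dx":0,"dy":0,"dz":0,"rx":0,"ry":0,"rz":0,"claw":0.015},{"dx":0,"dy":0,"dz":0.02,"rx":0,"ry":0,"rz":0,"claw":0.015},{"dx":0,"dy":0,"dz":0.02,"rx":0,"ry":0,"rz":0,"claw":0.015},{"dx":0,"dy":0,"dz":0.01,"rx":0,"ry":0,"rz":0,"claw":0.015},{"dx":0,"dy":0,"dz":0,"rx":0,"ry":0,"rz":0,"claw":0.015},{"dx":0,"dy":0,"dz":0,"rx":0,"ry":0,"rz":0,"claw":0.015}]' 10;python3 -c "
from h import *
goto(.665,-.0378,.0422,-11.5)"
```

```text
t: 11.2
ee_pos: [0.6639, -0.0381, 0.0621]
orientation: [-0.0, 0.995, -0.1, -0.0]
force: [0.3, 0.8, 0.3]
gripper_width: 0.0258
grasp_force: 10.0
t 11.2 pos [ 0.6639 -0.0381  0.0621] yaw -11.5 w 0.0258 gf 10.0 tilt z [-0.  0. -1.]
 rz -0.0003 dx 0.0010 dy -0.0005 dz 0.0199
```

```bash
python3 -m creep '[{"dx":0,"dy":0,"dz":0.009,"rx":0,"ry":0,"rz":0,"claw":0.015},{"dx":0,"dy":0,"dz":0.006,"rx":0,"ry":0,"rz":0,"claw":0.015},{"dx":0,"dy":0,"dz":0.003,"rx":0,"ry":0,"rz":0,"claw":0.015},{"dx":0,"dy":0,"dz":0.0015,"rx":0,"ry":0,"rz":0,"claw":0.015},{"dx":0,"dy":0,"dz":0,"rx":0,"ry":0,"rz":0,"claw":0.015},{"dx":0,"dy":0,"dz":0,"rx":0,"ry":0,"rz":0,"claw":0.015},{"dx":0,"dy":0,"dz":0,"rx":0,"ry":0,"rz":0,"claw":0.03},{"dx":0,"dy":0,"dz":0,"rx":0,"ry":0,"rz":0,"claw":0.05},{"dx":0,"dy":0,"dz":0,"rx":0,"ry":0,"rz":0,"claw":0.05},{"dx":0,"dy":0,"dz":-0.02,"rx":0,"ry":0,"rz":0,"claw":0.05},{"dx":0,"dy":0,"dz":-0.04,"rx":0,"ry":0,"rz":0,"claw":0.05},{"dx":0,"dy":0,"dz":-0.04,"rx":0,"ry":0,"rz":0,"claw":0.05},{"dx":0,"dy":0,"dz":0,"rx":0,"ry":0,"rz":0,"claw":0.05},{"dx":0,"dy":0,"dz":0,"rx":0,"ry":0,"rz":0,"claw":0.05}]' 10;python3 -c "
from h import *
goto(.4705,.087,.0415,0)"
```

```text
t: 12.6
ee_pos: [0.6649, -0.0379, 0.1434]
orientation: [0.0, 0.995, -0.1, 0.001]
force: [-0.2, 0.4, 0.0]
gripper_width: 0.0496
grasp_force: 0.0
t 12.6 pos [ 0.6649 -0.0379  0.1434] yaw -11.5 w 0.0496 gf 0.0 tilt z [ 0.003 -0.    -1.   ]
 rz -0.2008 dx -0.1944 dy -0.1249 dz 0.1019
```

```bash
python3 -m creep '[{"dx":0,"dy":0,"dz":0,"rx":0,"ry":0,"rz":-0.1,"claw":0.072},{"dx":0,"dy":0,"dz":0,"rx":0,"ry":0,"rz":-0.1,"claw":0.072},{"dx":-0.0243,"dy":-0.0156,"dz":0,"rx":0,"ry":0,"rz":0,"claw":0.072},{"dx":-0.0243,"dy":-0.0156,"dz":0,"rx":0,"ry":0,"rz":0,"claw":0.072},{"dx":-0.0243,"dy":-0.0156,"dz":0,"rx":0,"ry":0,"rz":0,"claw":0.072},{"dx":-0.0243,"dy":-0.0156,"dz":0,"rx":0,"ry":0,"rz":0,"claw":0.072},{"dx":-0.0243,"dy":-0.0156,"dz":0,"rx":0,"ry":0,"rz":0,"claw":0.072},{"dx":-0.0243,"dy":-0.0156,"dz":0,"rx":0,"ry":0,"rz":0,"claw":0.072},{"dx":-0.0243,"dy":-0.0156,"dz":0,"rx":0,"ry":0,"rz":0,"claw":0.072},{"dx":-0.0243,"dy":-0.0156,"dz":0,"rx":0,"ry":0,"rz":0,"claw":0.072},{"dx":0,"dy":0,"dz":0.02,"rx":0,"ry":0,"rz":0,"claw":0.072},{"dx":0,"dy":0,"dz":0.02,"rx":0,"ry":0,"rz":0,"claw":0.072},{"dx":0,"dy":0,"dz":0.01,"rx":0,"ry":0,"rz":0,"claw":0.072},{"dx":0,"dy":0,"dz":0,"rx":0,"ry":0,"rz":0,"claw":0.072},{"dx":0,"dy":0,"dz":0,"rx":0,"ry":0,"rz":0,"claw":0.072}]' 15;python3 -c "
from h import *
goto(.4705,.087,.0415,0)"
```

```text
t: 14.1
ee_pos: [0.4696, 0.087, 0.0918]
orientation: [-0.0, 1.0, -0.001, -0.001]
force: [-1.2, 0.1, -0.2]
gripper_width: 0.0721
grasp_force: 0.0
t 14.1 pos [0.4696 0.087  0.0918] yaw -0.1 w 0.0721 gf 0.0 tilt z [-0.001  0.    -1.   ]
 rz -0.0010 dx 0.0009 dy -0.0000 dz 0.0503
```

```bash
python3 -m creep '[{"dx":0.001,"dy":0,"dz":0.02,"rx":0,"ry":0,"rz":0,"claw":0.072},{"dx":0,"dy":0,"dz":0.018,"rx":0,"ry":0,"rz":0,"claw":0.072},{"dx":0,"dy":0,"dz":0.009,"rx":0,"ry":0,"rz":0,"claw":0.072},{"dx":0,"dy":0,"dz":0.0035,"rx":0,"ry":0,"rz":0,"claw":0.072},{"dx":0,"dy":0,"dz":0,"rx":0,"ry":0,"rz":0,"claw":0.072},{"dx":0,"dy":0,"dz":0,"rx":0,"ry":0,"rz":0,"claw":0.06},{"dx":0,"dy":0,"dz":0,"rx":0,"ry":0,"rz":0,"claw":0.05},{"dx":0,"dy":0,"dz":0,"rx":0,"ry":0,"rz":0,"claw":0.04},{"dx":0,"dy":0,"dz":0,"rx":0,"ry":0,"rz":0,"claw":0.04},{"dx":0,"dy":0,"dz":0,"rx":0,"ry":0,"rz":0,"claw":0.04},{"dx":0,"dy":0,"dz":0,"rx":0,"ry":0,"rz":0,"claw":0.04}]' 15;python3 -c "
from h import *
goto(.658,-.2337,.0415,0)"
```

```text
t: 15.2
ee_pos: [0.4713, 0.0872, 0.0422]
orientation: [-0.0, 1.0, -0.0, 0.0]
force: [-1.3, 0.9, 6.4]
gripper_width: 0.0513
grasp_force: 15.0
t 15.2 pos [0.4713 0.0872 0.0422] yaw -0.0 w 0.0513 gf 15.0 tilt z [ 0.001  0.    -1.   ]
 rz -0.0008 dx 0.1867 dy 0.3209 dz 0.0007
```

```bash
python3 -m creep '[{"dx":0,"dy":0,"dz":-0.01,"rx":0,"ry":0,"rz":0,"claw":0.04},{"dx":0,"dy":0,"dz":-0.03,"rx":0,"ry":0,"rz":0,"claw":0.04},{"dx":0,"dy":0,"dz":-0.03,"rx":0,"ry":0,"rz":0,"claw":0.04},{"dx":0,"dy":0,"dz":-0.01,"rx":0,"ry":0,"rz":0,"claw":0.04},{"dx":0.0155,"dy":0.0267,"dz":0,"rx":0,"ry":0,"rz":0,"claw":0.04},{"dx":0.0155,"dy":0.0267,"dz":0,"rx":0,"ry":0,"rz":0,"claw":0.04},{"dx":0.0155,"dy":0.0267,"dz":0,"rx":0,"ry":0,"rz":0,"claw":0.04},{"dx":0.0155,"dy":0.0267,"dz":0,"rx":0,"ry":0,"rz":0,"claw":0.04},{"dx":0.0155,"dy":0.0267,"dz":0,"rx":0,"ry":0,"rz":0,"claw":0.04},{"dx":0.0155,"dy":0.0267,"dz":0,"rx":0,"ry":0,"rz":0,"claw":0.04},{"dx":0.0155,"dy":0.0267,"dz":0,"rx":0,"ry":0,"rz":0,"claw":0.04},{"dx":0.0155,"dy":0.0267,"dz":0,"rx":0,"ry":0,"rz":0,"claw":0.04},{"dx":0.0155,"dy":0.0267,"dz":0,"rx":0,"ry":0,"rz":0,"claw":0.04},{"dx":0.0155,"dy":0.0267,"dz":0,"rx":0,"ry":0,"rz":0,"claw":0.04},{"dx":0.0155,"dy":0.0267,"dz":0,"rx":0,"ry":0,"rz":0,"claw":0.04},{"dx":0.0155,"dy":0.0267,"dz":0,"rx":0,"ry":0,"rz":0,"claw":0.04},{"dx":0,"dy":0,"dz":0,"rx":0,"ry":0,"rz":0,"claw":0.04},{"dx":0,"dy":0,"dz":0.02,"rx":0,"ry":0,"rz":0,"claw":0.04},{"dx":0,"dy":0,"dz":0.02,"rx":0,"ry":0,"rz":0,"claw":0.04},{"dx":0,"dy":0,"dz":0,"rx":0,"ry":0,"rz":0,"claw":0.04}]' 15;python3 -c "
from h import *
goto(.658,-.2337,.0423,0)"
```

```text
t: 17.2
ee_pos: [0.6534, -0.2317, 0.078]
orientation: [-0.002, 1.0, -0.0, -0.003]
force: [-0.8, -0.3, -1.1]
gripper_width: 0.0511
grasp_force: 15.0
t 17.2 pos [ 0.6534 -0.2317  0.078 ] yaw -0.0 w 0.0511 gf 15.0 tilt z [-0.007  0.003 -1.   ]
 rz -0.0008 dx 0.0046 dy 0.0020 dz 0.0357
```

```bash
python3 -m creep '[{"dx":0,"dy":0,"dz":0.01,"rx":0,"ry":0,"rz":0,"claw":0.04},{"dx":0,"dy":0,"dz":0.005,"rx":0,"ry":0,"rz":0,"claw":0.04},{"dx":0,"dy":0,"dz":0,"rx":0,"ry":0,"rz":0,"claw":0.04},{"dx":0,"dy":0,"dz":0,"rx":0,"ry":0,"rz":0,"claw":0.04}]' 15;python3 -c "
from h import *
goto(.658,-.2337,.0423,0)"
```

```text
t: 17.6
ee_pos: [0.6569, -0.2334, 0.0671]
orientation: [0.0, 1.0, -0.0, 0.0]
force: [-0.4, -0.4, -0.7]
gripper_width: 0.0509
grasp_force: 15.0
t 17.6 pos [ 0.6569 -0.2334  0.0671] yaw -0.0 w 0.0509 gf 15.0 tilt z [ 0.001 -0.    -1.   ]
 rz -0.0006 dx 0.0011 dy 0.0003 dz 0.0248
```

```bash
python3 -m creep '[{"dx":0.001,"dy":0,"dz":0.01,"rx":0,"ry":0,"rz":0,"claw":0.04},{"dx":0,"dy":0,"dz":0.008,"rx":0,"ry":0,"rz":0,"claw":0.04},{"dx":0,"dy":0,"dz":0.004,"rx":0,"ry":0,"rz":0,"claw":0.04},{"dx":0,"dy":0,"dz":0.002,"rx":0,"ry":0,"rz":0,"claw":0.04},{"dx":0,"dy":0,"dz":0.001,"rx":0,"ry":0,"rz":0,"claw":0.04},{"dx":0,"dy":0,"dz":0,"rx":0,"ry":0,"rz":0,"claw":0.04},{"dx":0,"dy":0,"dz":0,"rx":0,"ry":0,"rz":0,"claw":0.04}]' 15;python3 - <<'E'
from h import *
goto(.658,-.2337,.0423,0);print(sense()["force"])
a=read_camera("scene")[170:290,290:490]
cv2.imwrite("pics/b1.png",cv2.resize(a,None,fx=4,fy=4))
E
```

```text
t: 18.3
ee_pos: [0.6569, -0.2331, 0.0423]
orientation: [-0.0, 1.0, -0.0, -0.001]
force: [-3.1, 1.1, 6.2]
gripper_width: 0.051
grasp_force: 15.0
t 18.3 pos [ 0.6569 -0.2331  0.0423] yaw -0.0 w 0.0510 gf 15.0 tilt z [-0.001  0.001 -1.   ]
 rz -0.0007 dx 0.0011 dy 0.0006 dz -0.0000
[-3.11691839  1.09358162  6.24357666]
```

View pics/b1.png

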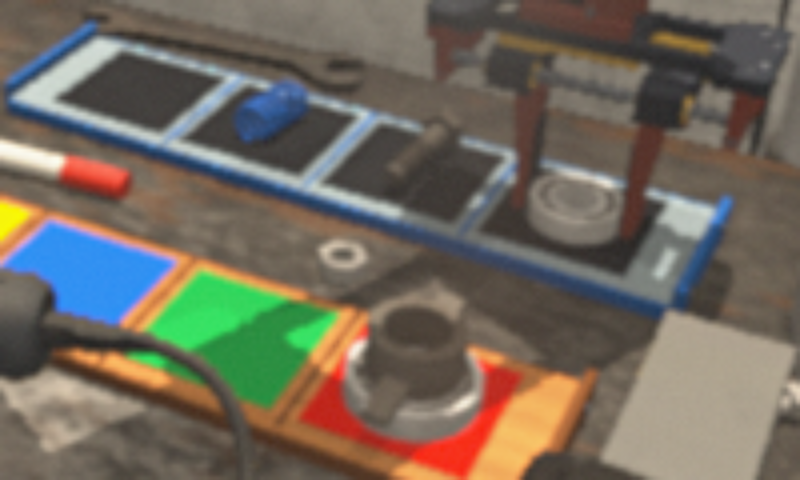

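The bearing (575,205) is flat on its mat, with the bolt (425,150) and spring (272,110) lying well. I'll release it.

```bash
python3 -m creep '[{"dx":0,"dy":0,"dz":0,"rx":0,"ry":0,"rz":0,"claw":0.054},{"dx":0,"dy":0,"dz":0,"rx":0,"ry":0,"rz":0,"claw":0.07},{"dx":0,"dy":0,"dz":0,"rx":0,"ry":0,"rz":0,"claw":0.07},{"dx":0,"dy":0,"dz":-0.02,"rx":0,"ry":0,"rz":0,"claw":0.07},{"dx":0,"dy":0,"dz":-0.04,"rx":0,"ry":0,"rz":0,"claw":0.07},{"dx":0,"dy":0,"dz":-0.04,"rx":0,"ry":0,"rz":0,"claw":0.07},{"dx":-0.0235,"dy":-0.003,"dz":0,"rx":0,"ry":0,"rz":0,"claw":0.07},{"dx":-0.0235,"dy":-0.003,"dz":0,"rx":0,"ry":0,"rz":0,"claw":0.07},{"dx":-0.0235,"dy":-0.003,"dz":0,"rx":0,"ry":0,"rz":0,"claw":0.07},{"dx":-0.0235,"dy":-0.003,"dz":0,"rx":0,"ry":0,"rz":0,"claw":0.07},{"dx":-0.0235,"dy":-0.003,"dz":0,"rx":0,"ry":0,"rz":0,"claw":0.07},{"dx":-0.0235,"dy":-0.003,"dz":0,"rx":0,"ry":0,"rz":0,"claw":0.07},{"dx":-0.0235,"dy":-0.003,"dz":0,"rx":0,"ry":0,"rz":0,"claw":0.07},{"dx":-0.0235,"dy":-0.003,"dz":0,"rx":0,"ry":0,"rz":0,"claw":0.07},{"dx":0,"dy":0,"dz":0.02,"rx":0,"ry":0,"rz":0,"claw":0.07},{"dx":0,"dy":0,"dz":0,"rx":0,"ry":0,"rz":0,"claw":0.07},{"dx":0,"dy":0,"dz":0,"rx":0,"ry":0,"rz":0,"claw":0.07}]' 30;python3 -c "
from h import *
goto(.468,-.2085,.058,0)"
```

```text
t: 20.05
ee_pos: [0.4699, -0.2095, 0.1218]
orientation: [-0.0, 1.0, -0.0, -0.0]
force: [0.4, 0.5, 0.5]
gripper_width: 0.07
grasp_force: 0.0
t 20.1 pos [ 0.4699 -0.2095  0.1218] yaw -0.1 w 0.0700 gf 0.0 tilt z [-0.  0. -1.]
 rz -0.0009 dx -0.0019 dy -0.0010 dz 0.0638
```

Go down to just above, then grip if the force stays low.

```bash
python3 -m creep '[{"dx":-0.002,"dy":-0.001,"dz":0.02,"rx":0,"ry":0,"rz":0,"claw":0.07},{"dx":0,"dy":0,"dz":0.02,"rx":0,"ry":0,"rz":0,"claw":0.07},{"dx":0,"dy":0,"dz":0.015,"rx":0,"ry":0,"rz":0,"claw":0.07},{"dx":0,"dy":0,"dz":0.006,"rx":0,"ry":0,"rz":0,"claw":0.07},{"dx":0,"dy":0,"dz":0.002,"rx":0,"ry":0,"rz":0,"claw":0.07},{"dx":0,"dy":0,"dz":0,"rx":0,"ry":0,"rz":0,"claw":0.07},{"dx":0,"dy":0,"dz":0,"rx":0,"ry":0,"rz":0,"claw":0.06},{"dx":0,"dy":0,"dz":0,"rx":0,"ry":0,"rz":0,"claw":0.05},{"dx":0,"dy":0,"dz":0,"rx":0,"ry":0,"rz":0,"claw":0.035},{"dx":0,"dy":0,"dz":0,"rx":0,"ry":0,"rz":0,"claw":0.035},{"dx":0,"dy":0,"dz":0,"rx":0,"ry":0,"rz":0,"claw":0.035},{"dx":0,"dy":0,"dz":0,"rx":0,"ry":0,"rz":0,"claw":0.035}]' 30;python3 -c "
from h import *
goto(.668,.06,.058,0)"
```

```text
t: 21.25
ee_pos: [0.4679, -0.2085, 0.0591]
orientation: [0.0, 1.0, -0.0, 0.0]
force: [-1.5, 0.3, 6.1]
gripper_width: 0.047
grasp_force: 30.0
t 21.2 pos [ 0.4679 -0.2085  0.0591] yaw -0.0 w 0.0470 gf 30.0 tilt z [ 0.001 -0.    -1.   ]
 rz -0.0008 dx 0.2001 dy -0.2685 dz 0.0011
```

```bash
python3 -m creep '[{"dx":0,"dy":0,"dz":-0.01,"rx":0,"ry":0,"rz":0,"claw":0.035},{"dx":0,"dy":0,"dz":-0.025,"rx":0,"ry":0,"rz":0,"claw":0.035},{"dx":0,"dy":0,"dz":-0.03,"rx":0,"ry":0,"rz":0,"claw":0.035},{"dx":0,"dy":0,"dz":-0.015,"rx":0,"ry":0,"rz":0,"claw":0.035},{"dx":0.0154,"dy":-0.0206,"dz":0,"rx":0,"ry":0,"rz":0,"claw":0.035},{"dx":0.0154,"dy":-0.0206,"dz":0,"rx":0,"ry":0,"rz":0,"claw":0.035},{"dx":0.0154,"dy":-0.0206,"dz":0,"rx":0,"ry":0,"rz":0,"claw":0.035},{"dx":0.0154,"dy":-0.0206,"dz":0,"rx":0,"ry":0,"rz":0,"claw":0.035},{"dx":0.0154,"dy":-0.0206,"dz":0,"rx":0,"ry":0,"rz":0,"claw":0.035},{"dx":0.0154,"dy":-0.0206,"dz":0,"rx":0,"ry":0,"rz":0,"claw":0.035},{"dx":0.0154,"dy":-0.0206,"dz":0,"rx":0,"ry":0,"rz":0,"claw":0.035},{"dx":0.0154,"dy":-0.0206,"dz":0,"rx":0,"ry":0,"rz":0,"claw":0.035},{"dx":0.0154,"dy":-0.0206,"dz":0,"rx":0,"ry":0,"rz":0,"claw":0.035},{"dx":0.0154,"dy":-0.0206,"dz":0,"rx":0,"ry":0,"rz":0,"claw":0.035},{"dx":0.0154,"dy":-0.0206,"dz":0,"rx":0,"ry":0,"rz":0,"claw":0.035},{"dx":0.0154,"dy":-0.0206,"dz":0,"rx":0,"ry":0,"rz":0,"claw":0.035},{"dx":0.0154,"dy":-0.0206,"dz":0,"rx":0,"ry":0,"rz":0,"claw":0.035},{"dx":0,"dy":0,"dz":0,"rx":0,"ry":0,"rz":0,"claw":0.035},{"dx":0,"dy":0,"dz":0,"rx":0,"ry":0,"rz":0,"claw":0.035},{"dx":0,"dy":0,"dz":0,"rx":0,"ry":0,"rz":0,"claw":0.035}]' 40;python3 -c "
from h import *
goto(.668,.06,.0593,0)"
```

```text
t: 23.25
ee_pos: [0.6668, 0.0588, 0.1382]
orientation: [0.0, 1.0, -0.0, -0.001]
force: [0.6, 0.3, -4.3]
gripper_width: 0.0471
grasp_force: 40.0
t 23.2 pos [0.6668 0.0588 0.1382] yaw -0.1 w 0.0471 gf 40.0 tilt z [-0.002 -0.    -1.   ]
 rz -0.0009 dx 0.0012 dy -0.0012 dz 0.0789
```

```bash
python3 -m creep '[{"dx":0.001,"dy":-0.001,"dz":0.02,"rx":0,"ry":0,"rz":0,"claw":0.035},{"dx":0,"dy":0,"dz":0.02,"rx":0,"ry":0,"rz":0,"claw":0.035},{"dx":0,"dy":0,"dz":0.015,"rx":0,"ry":0,"rz":0,"claw":0.035},{"dx":0,"dy":0,"dz":0.01,"rx":0,"ry":0,"rz":0,"claw":0.035},{"dx":0,"dy":0,"dz":0.006,"rx":0,"ry":0,"rz":0,"claw":0.035},{"dx":0,"dy":0,"dz":0.004,"rx":0,"ry":0,"rz":0,"claw":0.035},{"dx":0,"dy":0,"dz":0.002,"rx":0,"ry":0,"rz":0,"claw":0.035},{"dx":0,"dy":0,"dz":0.001,"rx":0,"ry":0,"rz":0,"claw":0.035},{"dx":0,"dy":0,"dz":0,"rx":0,"ry":0,"rz":0,"claw":0.035},{"dx":0,"dy":0,"dz":0,"rx":0,"ry":0,"rz":0,"claw":0.035}]' 40;python3 - <<'E'
from h import *
goto(.668,.06,.0593,0);print(sense()["force"])
a=read_camera("scene")[150:250,270:490]
cv2.imwrite("pics/c1.png",cv2.resize(a,None,fx=3.6,fy=3.6))
E
```

```text
t: 24.25
ee_pos: [0.6694, 0.0604, 0.0612]
orientation: [-0.0, 1.0, -0.0, 0.0]
force: [-1.0, -0.3, -3.8]
gripper_width: 0.0471
grasp_force: 40.0
t 24.2 pos [0.6694 0.0604 0.0612] yaw -0.0 w 0.0471 gf 40.0 tilt z [ 0.001  0.    -1.   ]
 rz -0.0007 dx -0.0014 dy 0.0004 dz 0.0019
[-0.99485251 -0.31713215 -3.78575617]
```

View pics/c1.png

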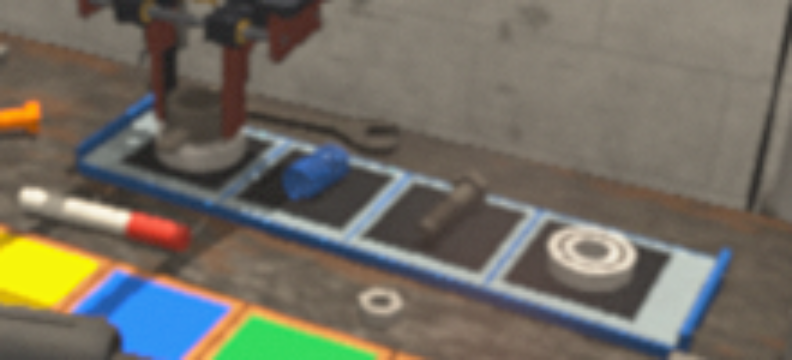

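The release bearing (200,150) hangs upright about 2 mm above its mat, with the weight still on the wrist. I'll lower it until it touches.

```bash
python3 -m creep '[{"dx":0,"dy":0,"dz":0.001,"rx":0,"ry":0,"rz":0,"claw":0.035},{"dx":0,"dy":0,"dz":0.001,"rx":0,"ry":0,"rz":0,"claw":0.035},{"dx":0,"dy":0,"dz":0.0005,"rx":0,"ry":0,"rz":0,"claw":0.035},{"dx":0,"dy":0,"dz":0,"rx":0,"ry":0,"rz":0,"claw":0.035},{"dx":0,"dy":0,"dz":0,"rx":0,"ry":0,"rz":0,"claw":0.035}]' 40
```

```text
t: 24.8
ee_pos: [0.6693, 0.0604, 0.0592]
orientation: [-0.0, 1.0, -0.0, 0.0]
force: [-3.4, -0.0, 6.5]
gripper_width: 0.0466
grasp_force: 40.0
```

```bash
python3 -m creep '[{"dx":0,"dy":0,"dz":0,"rx":0,"ry":0,"rz":0,"claw":0.05},{"dx":0,"dy":0,"dz":0,"rx":0,"ry":0,"rz":0,"claw":0.066},{"dx":0,"dy":0,"dz":0,"rx":0,"ry":0,"rz":0,"claw":0.066},{"dx":0,"dy":0,"dz":-0.02,"rx":0,"ry":0,"rz":0,"claw":0.066},{"dx":0,"dy":0,"dz":-0.04,"rx":0,"ry":0,"rz":0,"claw":0.066},{"dx":0,"dy":0,"dz":-0.04,"rx":0,"ry":0,"rz":0,"claw":0.066},{"dx":-0.03,"dy":0,"dz":-0.02,"rx":0,"ry":0,"rz":0,"claw":0.066},{"dx":-0.03,"dy":0,"dz":-0.02,"rx":0,"ry":0,"rz":0,"claw":0.066},{"dx":-0.03,"dy":0,"dz":0,"rx":0,"ry":0,"rz":0,"claw":0.066},{"dx":-0.03,"dy":0,"dz":0,"rx":0,"ry":0,"rz":0,"claw":0.066},{"dx":-0.03,"dy":0,"dz":0,"rx":0,"ry":0,"rz":0,"claw":0.066},{"dx":-0.03,"dy":0,"dz":0,"rx":0,"ry":0,"rz":0,"claw":0.066},{"dx":-0.03,"dy":0,"dz":0,"rx":0,"ry":0,"rz":0,"claw":0.066},{"dx":0,"dy":0,"dz":0,"rx":0,"ry":0,"rz":0,"claw":0.066},{"dx":0,"dy":0,"dz":0,"rx":0,"ry":0,"rz":0,"claw":0.066}]' 40
python3 - <<'E'
from h import *
np.set_printoptions(precision=1,suppress=True)
im=read_camera("top")
C=np.array([662.9,-86.8]);a=np.radians(-2);R=np.array([[np.cos(a),-np.sin(a)],[np.sin(a),np.cos(a)]])
for n,z in dict(release_bearing=.035,bearing_b=.029,spring_a=.03,bolt_c=.03).items():
    for r in regions_of(n,"top")[:3]:
        q,m=rect("top",r["region"],z);print(n,round(r["confidence"],2),(np.array(q[0])-C)@R,np.array(q[1]))
cv2.imwrite("pics/end.png",cv2.resize(im[100:290,210:490],None,fx=2.8,fy=2.8))
E
```

```text
t: 26.3
ee_pos: [0.4594, 0.0605, 0.1986]
orientation: [-0.0, 1.0, -0.0, 0.001]
force: [-0.6, -0.3, 0.6]
gripper_width: 0.0659
grasp_force: 0.0
release_bearing 0.69 [  1.  146.9] [82.5 65.2]
bearing_b 0.75 [  -3.7 -144.7] [48.6 52.5]
bearing_b 0.64 [-174.1  163.9] [84.  36.3]
spring_a 0.53 [-2.5 48.9] [21.  45.5]
bolt_c 0.52 [  1.1 -52.8] [22.4 69.5]
bolt_c 0.52 [-41.  304.2] [21.4 67.4]
```

View pics/end.png

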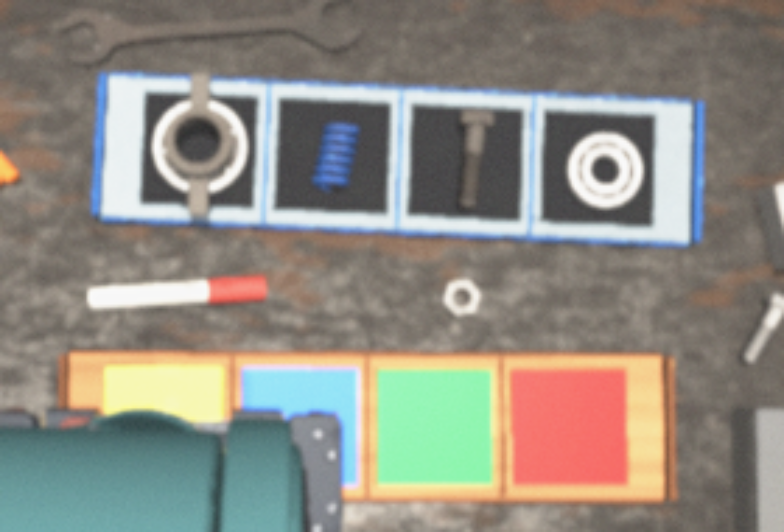

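All four parts rest near the middle of their mats, within about 5 mm of the bay centres: release bearing (200,145), spring (337,155), bolt (475,155) and bearing (605,170). The order is reversed, so I'll hand in.

```bash
python3 -c "
from rig import *
print(hand_in())"
```

```text
the job is handed in; nothing more can be done
None
```

The job is handed in: all four parts stand on the grey rack in reverse order, each measured within about 5 mm of its mat's centre and released, at 26 s on the robot's clock; the rig returned no verdict.

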